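Pack the dry plaques from the drying rack

ROBOT

A 6-joint arm with a two-finger parallel gripper is mounted at the origin on the work surface. World frame = base frame: x ahead of the robot, y to its left, z up, the work surface at z = 0. Lengths are in m, angles in rad, forces in N, time in s.
With the tool pointing down it reaches from about 0.275 to 0.75 m from the base axis. Payload 10.2 kg.
Tool frame: the origin (TCP) lies midway between the tips of the shut fingers; the grasp point (between the pads) lies 19 mm behind it (env.hold_point_z is the distance from the TCP to the grasp point, in m); z points along the fingers, y is the line along which they close (so a half turn about z gives the same grasp; the last joint's range is limited). The gripper opens to 85 mm and grips with 20 to 120 N. Pads are 22 mm wide; open, the fingers measure 114 mm over their backs; the gripper's body (76 mm by 85 mm) begins 54 mm behind the grasp point. The pads swing forward as they close: fully open they stand 13 mm farther back than shut.
Start: joints at [-0.223, 0.313, 1.498, -0, 1.331, -0.223], TCP at [0.525, -0, 0.231] pointing down, gripper open.
Joint ranges: [-2.94, 2.94], [-0.97, 2.17], [0.19, 2.56], [-1.23, 4.37], [0.02, 3.11], [-2.88, 2.88]. Speed limits (rad/s): [2.39, 2.39, 3.01, 3.14, 3.14, 3.14].

INTERFACE

Orientations are given as a unit quaternion [x, y, z, w].
In Python, from bench import env, kinematics, monitor, eyes, job gives the robot as it stands. The module is installed in compiled form; this text tells all that it offers. Calls block until the motion is done:
- env.reach(position, orientation): joint-space move of the TCP to a pose.
- env.movel(position, velocity=0.15, frame=None, guard=None): straight line of the TCP; frame=None keeps the orientation; velocity is the mean speed in m/s. With guard (N) it stops when the force on the tool has changed by that much, and returns True; else False.
- env.set_joints(angles): joint-space move.
- env.release() and env.close_gripper(effort=None): open the fingers fully, or close them until they stop; effort is the grip in N (None keeps the last).
- env.hold(seconds).
- kinematics.ik(position, orientation): joint angles nearest the present ones, or None.
- monitor.sense(): the state.
- eyes.grab_frame(name): name is "scene" or "side" or "wrist"; returns a dict with "frame" (384x512x3 uint8, red, green, blue), "mtx" (3x3 intrinsics, pixels), "view" (4x4, takes a point from world to camera coordinates). Camera axes: x right, y down, z forward; pixel columns grow to the right and rows downward; lengths in m; the calibration is good to about 2 mm. A picture is of the moment at which its call begins. There is no depth.
A pose or a line that the arm cannot do raises env.MotionError and nothing moves.
- job.hand_in(): hands the job in; it is judged then, once.
The state is a dict: "clock": time; "joints": joint angles; "qvel": joint speeds; "joint_efforts": joint torques, N m; "position": TCP position; "ee_rot": TCP orientation; "contact_force": force on the tool from outside, world axes, zero at the start; "ft_torque": the same for the moment, N m; "finger_gap": opening from 0.0 (shut) to 1.0 (fully open); "gripper_force": force on a finger pad.
Only numpy, scipy, OpenCV 4.12 (cv2) and the standard library are available. Lean on these libraries where they do the work, as an engineer would, in place of code of your own. Each camera call takes 0.05 s, during which the arm holds its last target. There are 200 camera calls.

TASK

The white plaques in the drying rack are dry and can be packed. Lift the clear dust cover off the rack and stand it on the green cutting mat; then slide every white plaque up out of its groove and stand it, right down on the bottom, in a compartment of its own in the foam-lined carton. The violet plaque is still curing: leave it where it is, put the cover back over the rack at the end, and do not disturb the other things on the table.

Things in the scene. Friction and masses are not known exactly. Their poses are not given: they have to be found in the camera images.
- rack: drying rack: pale wooden block fixed to the table, 194 (x) x 104 (y) x 50 mm. Origin: centre of underside, z up. Five grooves for plaques at x = -80, -40, 0, 40, 80 mm, each 10.5 mm wide in x, 84 mm long in y with closed ends, floor 10 mm and wall tops 50 mm above the table. Which groove holds what varies; some may be empty.
- plaque0: white acrylic plaque, ruby stone heart on its +x face; 8 (x, thickness) x 80 (y) x 100 mm (z, upright), 80 g, upper 25 mm bare. Origin: centre of its lower edge; z runs to the top edge, x is normal to the plate. Starts upright in a rack groove, 60 mm showing above the wood, about 30 mm free between it and its neighbours' faces. May be absent.
- plaque1: white acrylic plaque, ruby stone heart on its +x face; 8 (x, thickness) x 80 (y) x 100 mm (z, upright), 80 g, upper 25 mm bare. Origin: centre of its lower edge; z runs to the top edge, x is normal to the plate. Starts upright in a rack groove, 60 mm showing above the wood, about 30 mm free between it and its neighbours' faces. May be absent.
- plaque2: white acrylic plaque, ruby stone heart on its +x face; 8 (x, thickness) x 80 (y) x 100 mm (z, upright), 80 g, upper 25 mm bare. Origin: centre of its lower edge; z runs to the top edge, x is normal to the plate. Starts upright in a rack groove, 60 mm showing above the wood, about 30 mm free between it and its neighbours' faces. May be absent.
- plaque3: white acrylic plaque, ruby stone heart on its +x face; 8 (x, thickness) x 80 (y) x 100 mm (z, upright), 80 g, upper 25 mm bare. Origin: centre of its lower edge; z runs to the top edge, x is normal to the plate. Starts upright in a rack groove, 60 mm showing above the wood, about 30 mm free between it and its neighbours' faces. May be absent.
- violet: dark violet plaque with clear stones, same size and origin as the white ones, in a groove of the rack: still curing, must stay there
- cover: clear acrylic dust cover, a box open below, 236 (x) x 134 (y) x 126 mm outside, 4 mm walls, 0.4 kg; starts standing on the table over the rack (play 17 mm in x, 11 in y each side, 12 over the plaques). Steel bridge handle on top along x: bar 90 long, 14 wide (y), 18 high, centre 152 mm above the origin, 26 above the top, 161 mm tall in all. Origin: centre of the open underside, z up.
- mat: green cutting mat fixed on the table, 270 (x) x 180 (y) x 2 mm, where the cover is to stand meanwhile. Origin: centre of its underside, z up; kept free
- carton: loose cardboard carton with dark foam, 0.6 kg, 171 (x) x 98 (y) x 66 mm. Origin: centre of underside, z up. Four compartments at x = -63, -21, 21, 63 mm, each 13 mm wide in x, 90 long in y, floor 10 mm up, straight to 50 mm; the three ribs between end in roof ridges at 64 mm (flared mouths). Empty at the start. A plaque in it may lean up to 0.13 rad.
- soda: dark soda bottle with white cap, 64 mm across, 210 mm tall, origin centre of its underside; bystander
- glue: small white glue bottle with orange cap, 34 mm across, 85 mm tall, origin centre of its underside; bystander
- tape: roll of tan tape lying flat, 66 mm across, 18 mm high, origin centre of its underside; bystander
- gemjar: small round violet jar, 40 mm across, 45 mm tall, origin centre of its underside; bystander
- stapler: black stapler 130 x 34 x 45 mm, origin centre of its underside; bystander
- tweezers: steel tweezers lying flat, 107 mm long, origin near the middle; bystander
Mind the look-alikes: they are no part of the job. There is more than one size of the carton; the job needs the smaller.

How it is judged:
On the way, in this order (a step that is already met when the one before it is completed fails the run):
1. the cover stands on the mat (z of cover in the frame of mat below 0.008 m and horizontal distance between cover and mat below 0.06 m and angle between cover's own z axis and vertical below 0.06 rad), for 0.2 s.
2. every white plaque stands on the bottom of the carton, each in its own compartment (x of plaque0 in the frame of carton between -0.08 and 0.08 m and y of plaque0 in the frame of carton between -0.012 and 0.012 m and z of each of plaque0, plaque1, plaque2, plaque3 in the frame of carton below 0.017 m and angle between each of plaque0, plaque1, plaque2, plaque3's own z axis and vertical below 0.25 rad and x of plaque1 in the frame of carton between -0.08 and 0.08 m and y of plaque1 in the frame of carton between -0.012 and 0.012 m and x of plaque2 in the frame of carton between -0.08 and 0.08 m and y of plaque2 in the frame of carton between -0.012 and 0.012 m and x of plaque3 in the frame of carton between -0.08 and 0.08 m and y of plaque3 in the frame of carton between -0.012 and 0.012 m and distance between plaque0 and plaque1 above 0.022 m and distance between each of plaque0, plaque1 and plaque2 above 0.022 m and distance between each of plaque0, plaque1, plaque2 and plaque3 above 0.022 m), for 0.2 s.
At the end, for the whole second after the job is handed in: Each white plaque stands in its own carton compartment (foot within 7 mm of its floor, lean under 0.25 rad, centres over 22 mm apart); carton flat; violet plaque in its groove; cover down on the table over the rack (centres within 25 mm); all at rest (all of step 2 and linear speed of each of plaque0, plaque1, plaque2, plaque3, cover, carton below 0.03 m/s and z of violet in the frame of rack below 0.016 m and angle between violet's own z axis and vertical below 0.15 rad and horizontal distance between cover and rack below 0.025 m and z of cover in the frame of rack below 0.006 m and angle between cover's own z axis and vertical below 0.05 rad and angle between carton's own z axis and vertical below 0.06 rad); the robot touches nothing.
It fails at once if the violet plaque is moved more than 20 mm (distance of violet from where it was at the start of the episode above 0.02 m).
It fails at once if another thing on the table is moved more than 30 mm or tipped over (distance of any of soda, glue, tape, gemjar, stapler, tweezers from where it was at the start of the episode above 0.03 m or angle between any of soda, glue's own z axis and vertical above 0.5 rad).
Of plaque0, plaque1, plaque2, plaque3 only 2 to 4 are there at a start; the rules pass over those that are not, and their reading is None.
At some moment in a run one of carton, cover may be knocked a few centimetres aside while the robot is not near it.
It also fails if it takes over 210 s, if anything falls off the work surface, if the arm or the gripper's body presses on something with over 40 N, if the wrist force passes 120 N, or if a joint passes its speed limit or range.

## Working session

There is one attempt and no reset: what is moved stays moved. The work goes in short steps, each a Python script; the robot and the scene stay as the last script left them, time stands still between calls to the robot, and variables do not carry over. Pictures are saved under pics/ and viewed, at most 14 in all, crops included, and the job is handed in when it is done.

```bash
mkdir -p pics; ls
python3 - <<'E'
from bench import env, kinematics, monitor, eyes, job
import cv2, numpy as np
np.set_printoptions(precision=4,suppress=True)
for n in ("scene","side","wrist"):
    f=eyes.grab_frame(n); cv2.imwrite(f"pics/{n}0.png",f["frame"][:,:,::-1]); np.savez(f"pics/{n}0.npz",**f)
    V=f["view"]; print(n,f["mtx"][0],f["mtx"][1],-V[:3,:3].T@V[:3,3]); print(V[:3,:3])
a=cv2.imread("pics/scene0.png");cv2.imwrite("pics/sceneb.png",cv2.resize(a,(800,600),interpolation=cv2.INTER_CUBIC))
a=cv2.imread("pics/side0.png");cv2.imwrite("pics/sideb.png",cv2.resize(a,(800,600),interpolation=cv2.INTER_CUBIC))
print(monitor.sense())
E
```

```text
pics
scene [359.0718   0.     254.8824] [  0.     359.0718 189.9132] [1.1251 0.4427 0.7553]
[[-0.5646  0.8254  0.0063]
 [ 0.5626  0.3903 -0.7288]
 [-0.604  -0.4079 -0.6847]]
side [388.6581   0.     254.6809] [  0.     388.6581 189.4885] [ 0.0507 -0.8798  0.6184]
[[ 0.8826 -0.4702  0.0027]
 [-0.2338 -0.4439 -0.865 ]
 [ 0.4079  0.7628 -0.5017]]
wrist [334.0326   0.     251.3466] [  0.     334.0326 184.2067] [0.5266 0.0684 0.3732]
[[ 1.     -0.0005 -0.0019]
 [ 0.     -0.9631  0.2691]
 [-0.0019 -0.2691 -0.9631]]
{'clock': 0.15, 'joints': array([-0.2234,  0.3133,  1.4982, -0.    ,  1.331 , -0.2234]), 'qvel': array([ 0.0009, -0.0025, -0.0039,  0.0009,  0.0026,  0.001 ]), 'joint_efforts': array([  0.0018, -41.2369, -25.9797,  -0.0002,   0.0032,  -0.    ]), 'position': array([0.5248, 0.    , 0.2309]), 'ee_rot': array([ 0.7071,  0.7071, -0.0003, -0.0004]), 'contact_force': array([-0.2452,  0.6041,  0.4132]), 'ft_torque': array([ 0.0405, -0.0086, -0.0173]), 'gripper_force': 0.0, 'finger_gap': 1.0019396691365807}
```

View pics/sceneb.png

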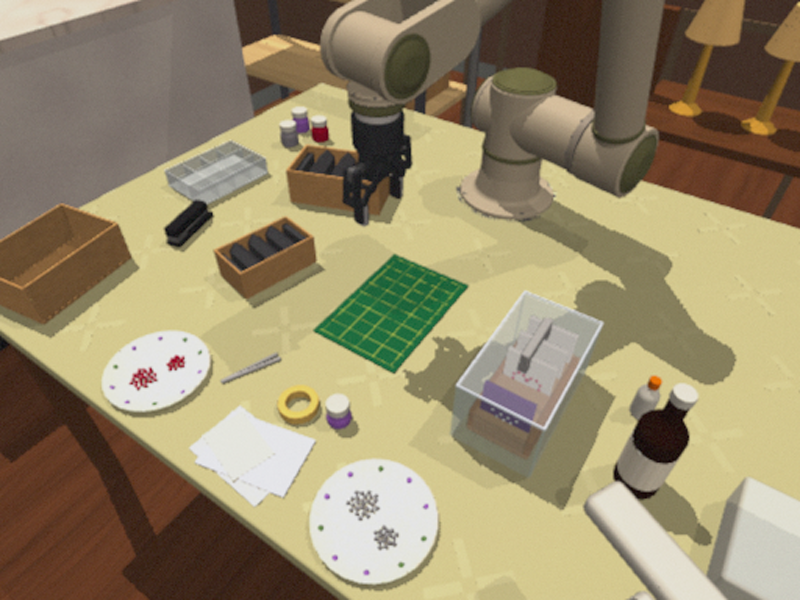

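View pics/sideb.png

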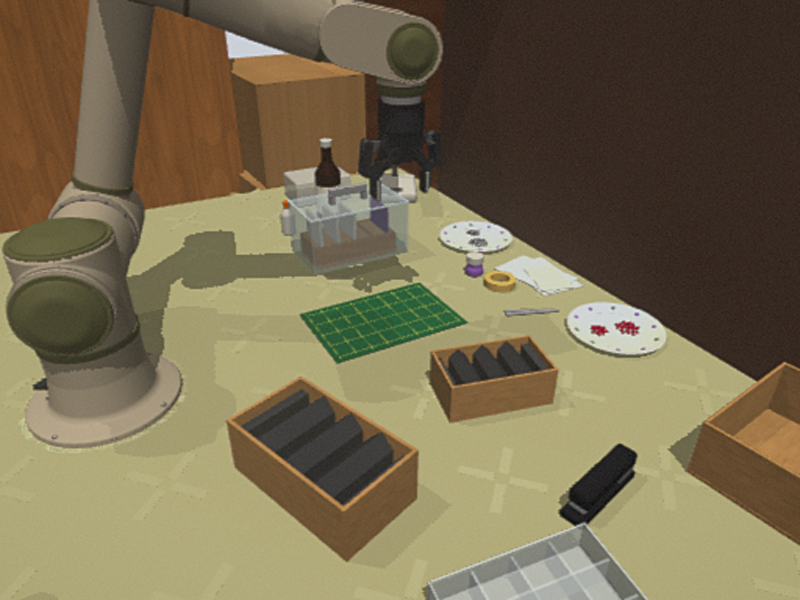

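Scene view (800-px): the small carton is at (265,257), the mat is at (393,312) and the cover over the rack is at (530,385) with violet at its near end. The bigger carton is at (335,180). In the side view the handle spans (332,190)-(367,188).

```bash
cat > h.py <<'E'
import numpy as np, cv2
from scipy.optimize import least_squares
from scipy.spatial.transform import Rotation as R
from bench import env, kinematics, monitor, eyes, job
np.set_printoptions(precision=4,suppress=True)
def load(n): return dict(np.load(f"pics/{n}.npz"))
def grab(cam,name,crop=None,scale=1.5625):
    f=eyes.grab_frame(cam); np.savez(f"pics/{name}.npz",**f); a=f["frame"][:,:,::-1]
    cv2.imwrite(f"pics/{name}.png",cv2.resize(a,None,fx=scale,fy=scale,interpolation=cv2.INTER_CUBIC)); return f
def ray(f,p,s=1.5625):
    V=f["view"]; d=np.linalg.inv(f["mtx"])@[p[0]/s,p[1]/s,1]
    return -V[:3,:3].T@V[:3,3], V[:3,:3].T@d
def onz(f,p,z,s=1.5625):
    c,d=ray(f,p,s); return c+d*(z-c[2])/d[2]
def tri(obs):
    A=np.zeros((3,3));b=np.zeros(3);L=[]
    for f,p in obs:
        c,d=ray(f,p); d=d/np.linalg.norm(d); P=np.eye(3)-np.outer(d,d); A+=P;b+=P@c; L.append((c,P))
    x=np.linalg.solve(A,b); return x,[np.linalg.norm(P@(x-c)) for c,P in L]
def proj(f,X,s=1.5625):
    q=f["view"][:3,:3]@np.asarray(X)+f["view"][:3,3]; q=f["mtx"]@q; return q[:2]/q[2]*s
def quat(yaw):  # tool down, finger-closing line (tool y) at angle yaw+90deg -> yaw=0: closes along x (start pose)
    return (R.from_euler('z',yaw)*R.from_quat([.70710678,.70710678,0,0])).as_quat()
E
python3 - <<'E'
from h import *
s=load("scene0");d=load("side0")
print("tool y axis",R.from_quat(quat(0)).apply([0,1,0]))
print("mat scene");[print(onz(s,p,.002)) for p in [(395,256),(467,287),(395,371),(316,330)]]
print("mat side");[print(onz(d,p,.002)) for p in [(301,315),(417,284),(466,320),(339,360)]]
print("carton scene top");[print(onz(s,p,.066)) for p in [(215,255),(276,220),(315,246),(240,270)]]
print("carton side top");[print(onz(d,p,.066)) for p in [(432,352),(538,338),(557,372),(452,394)]]
print("cover scene top");[print(onz(s,p,.126)) for p in [(527,292),(603,322),(535,425),(457,386)]]
print("cover side top");[print(onz(d,p,.126)) for p in [(289,206),(377,184),(408,205),(318,228)]]
print("handle side");[print(onz(d,p,.161)) for p in [(330,189),(367,184)]]
E
```

```text
tool y axis [1. 0. 0.]
mat scene
[ 0.3602 -0.0832  0.002 ]
[0.3588 0.0908 0.002 ]
[0.6177 0.0945 0.002 ]
[ 0.6209 -0.0801  0.002 ]
mat side
[0.3533 0.0802 0.002 ]
[0.6109 0.0834 0.002 ]
[ 0.6235 -0.0825  0.002 ]
[ 0.3601 -0.088   0.002 ]
carton scene top
[ 0.6223 -0.3273  0.066 ]
[ 0.4693 -0.311   0.066 ]
[ 0.4899 -0.1865  0.066 ]
[ 0.6264 -0.2547  0.066 ]
carton side top
[ 0.465  -0.2187  0.066 ]
[ 0.6371 -0.2654  0.066 ]
[ 0.6037 -0.35    0.066 ]
[ 0.4375 -0.3201  0.066 ]
cover scene top
[0.439  0.2365 0.126 ]
[0.4347 0.3642 0.126 ]
[0.6712 0.3557 0.126 ]
[0.6739 0.2386 0.126 ]
cover side top
[0.4251 0.3227 0.126 ]
[0.656  0.3593 0.126 ]
[0.6565 0.208  0.126 ]
[0.4371 0.1832 0.126 ]
handle side
[0.5093 0.2899 0.161 ]
[0.5935 0.2814 0.161 ]
```

```bash
cat >> h.py <<'E'
def montage(names,out,wins):
    # wins: (u0,v0) in raw pixel, 256x384 each, scaled 1.5625 -> 400x600
    ims=[]
    for n,(u0,w) in zip(names,wins):
        a=load(n)["frame"][:,u0:u0+w,::-1]; ims.append(cv2.resize(a,None,fx=1.5625,fy=1.5625,interpolation=cv2.INTER_CUBIC))
    cv2.imwrite(f"pics/{out}.png",np.hstack(ims)[:600,:800])
E
python3 - <<'E'
from h import *
for n,p in [("ca1",(0.50,-0.30,.30)),("ca2",(0.58,-0.30,.24)),("co1",(0.53,0.22,.34)),("co2",(0.59,0.28,.34))]:
    try:
        env.reach(p,quat(0)); env.hold(.3); grab("wrist",n); print(n,monitor.sense()["position"],monitor.sense()["clock"])
    except env.MotionError as e: print(n,e)
import os
c=np.array([.54,-.265,.066])
for n in ("ca1","ca2"):
    print(n,proj(load(n),c))
for n in ("co1","co2"):
    print(n,proj(load(n),[.555,.298,.16]))
E
```

```text
ca1 [ 0.5002 -0.2995  0.3   ] 1.6833
ca2 [ 0.5797 -0.3003  0.241 ] 2.5167
co1 [0.5301 0.2198 0.3399] 4.7917
co2 [0.5898 0.2796 0.3407] 5.575
ca1 [446.7148 191.4708]
ca2 [324.1842 198.5037]
co1 [432.4748 124.2904]
co2 [334.4144 225.18  ]
```

Run:
```python
from h import *
montage(["ca1","ca2"],"ca",[(158,256),(80,256)]); montage(["co1","co2"],"co",[(150,256),(85,256)])
```

```text
(no output)
```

View pics/ca.png

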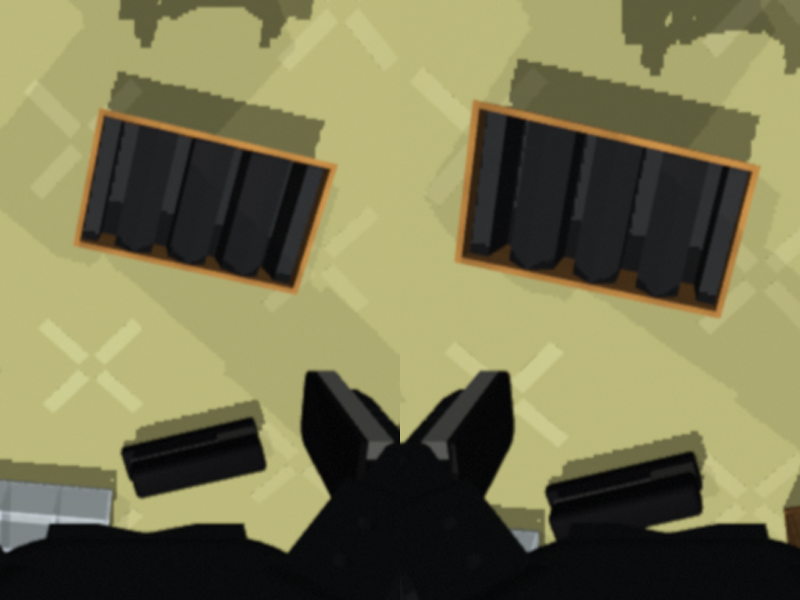

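View pics/co.png

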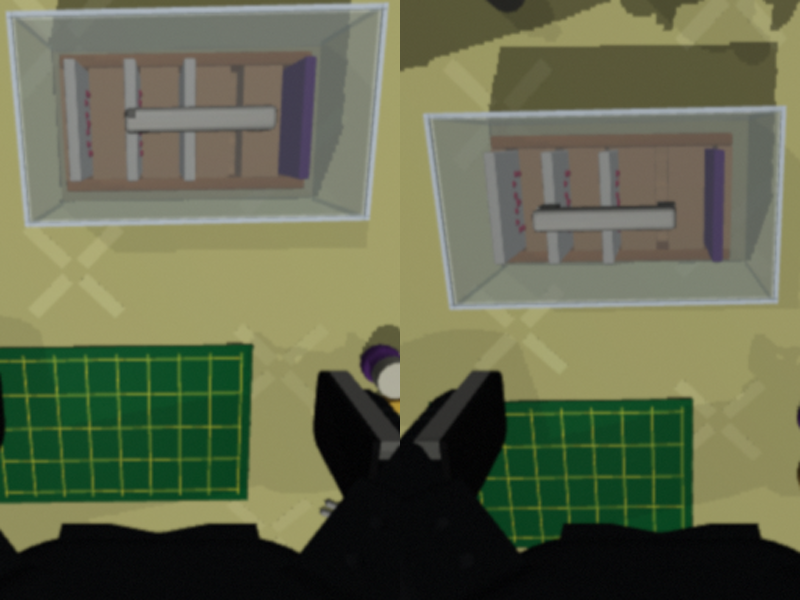

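Carton corners in the left half are (102,111), (336,165), (297,292) and (77,243), and in the right half (474,102), (758,168), (719,316) and (457,261). The handle bar spans (126,119)-(274,118) on the left and (534,221)-(675,217) on the right. White plaques sit in the three left grooves, the fourth is empty, and violet is in the fifth.

Run:
```python
from h import *
def both(A,B,oa,ob,L,Rr):
    for l,r in zip(L,Rr):
        x,e=tri([(load(A),(l[0]+oa,l[1])),(load(B),(r[0]-400+ob,r[1]))]); print(x,np.array(e)*1e3)
k=1.5625
print("carton top");both("ca1","ca2",158*k,80*k,[(102,111),(336,165),(297,292),(77,243)],[(474,102),(758,168),(719,316),(457,261)])
print("handle top corners");both("co1","co2",150*k,85*k,[(126,110),(274,108),(274,128),(128,131)],[(534,211),(674,206),(675,227),(534,230)])
print("cover top");both("co1","co2",150*k,85*k,[(8,13),(387,6),(369,218),(28,225)],[(426,115),(785,108),(777,301),(451,307)])
print("violet top ends");both("co1","co2",150*k,85*k,[(309,56),(303,181)],[(716,149),(712,261)])
print("rack near corners");both("co1","co2",150*k,85*k,[(66,190),(303,187)],[(496,262),(730,259)])
print("white top right corner far, near");both("co1","co2",150*k,85*k,[(70,60),(130,60),(189,59),(74,180),(133,180),(189,180)],[(491,154),(546,154),(606,153),(499,262),(554,263),(609,262)])
print("mat rt corners");both("co1","co2",150*k,85*k,[(252,345),(247,499)],[(692,398),(693,546)])
```

```text
carton top
[ 0.472  -0.2107  0.0713] [0.3072 0.3072]
[ 0.6347 -0.2468  0.0671] [0.2841 0.2841]
[ 0.6136 -0.3382  0.0706] [0.0606 0.0606]
[ 0.4519 -0.3019  0.0705] [0.514 0.514]
handle top corners
[0.5124 0.3063 0.1553] [0.0303 0.0303]
[0.6007 0.3081 0.1502] [0.7252 0.7252]
[0.6008 0.296  0.1552] [0.0479 0.0479]
[0.5132 0.2947 0.1603] [0.5775 0.5775]
cover top
[0.4384 0.3651 0.1244] [0.1656 0.1656]
[0.6729 0.3689 0.1243] [0.1446 0.1446]
[0.6751 0.238  0.1261] [0.2077 0.2077]
[0.4418 0.2337 0.1265] [0.5235 0.5235]
violet top ends
[0.6304 0.3427 0.11  ] [0.489 0.489]
[0.6303 0.2633 0.1141] [1.9578 1.9578]
rack near corners
[0.4579 0.2525 0.0661] [1.195 1.195]
[0.6508 0.2518 0.0467] [0.5806 0.5806]
white top right corner far, near
[0.4732 0.3402 0.1075] [0.4567 0.4567]
[0.5129 0.3399 0.1121] [0.0736 0.0736]
[0.5527 0.341  0.1037] [0.8575 0.8575]
[0.4715 0.2619 0.1039] [0.0351 0.0351]
[0.5137 0.2624 0.1098] [0.085 0.085]
[0.5533 0.2619 0.1039] [0.0451 0.0451]
mat rt corners
[ 0.6246  0.0925 -0.0056] [0.5248 0.5248]
[ 0.627  -0.083   0.0026] [0.8762 0.8762]
```

Run:
```python
from h import *
k=1.5625
L=[(102,111),(336,165),(297,292),(77,243)];Q=[(474,102),(758,168),(719,316),(457,261)]
a=np.array([onz(load("ca1"),(p[0]+158*k,p[1]),.066) for p in L]);b=np.array([onz(load("ca2"),(p[0]-400+80*k,p[1]),.066) for p in Q])
print(a.mean(0),b.mean(0)); m=(a+b)/2
for v in (m[1]-m[0],m[2]-m[3],m[0]-m[3],m[1]-m[2]): print(np.linalg.norm(v),np.arctan2(v[1],v[0]))
for s in (1,-1):
    for p,y in [((.557,.3015,.135),.012),((.49,.003,.29),0),((.474,.3015,.25),0),((.543,-.274,.25),-.218)]:
        print(s,p,kinematics.ik(p,quat(y+s*np.pi/2)))
yw=.012+np.pi/2
if kinematics.ik((.557,.3015,.135),quat(yw)) is None: yw-=np.pi
env.reach((.557,.3015,.22),quat(yw))
print(env.movel((.557,.3015,.136),.08,guard=8)); env.close_gripper(60); s=monitor.sense(); print(s["position"],s["finger_gap"],s["gripper_force"],s["clock"],s["contact_force"])
```

```text
[ 0.5432 -0.2747  0.066 ] [ 0.5423 -0.2751  0.066 ]
0.16819835923583273 -0.21896128305129642
0.16799203877479135 -0.22056612654680607
0.09469529620135923 1.3559572693744446
0.09496427035423306 1.3537706937627416
1 (0.557, 0.3015, 0.135) [ 0.3115  0.6312  1.2685 -0.      1.2418 -1.2713]
1 (0.49, 0.003, 0.29) [-0.2335  0.1973  1.4937 -0.      1.4506 -1.8043]
1 (0.474, 0.3015, 0.25) [ 0.358   0.3823  1.352  -0.      1.4072 -1.2128]
1 (0.543, -0.274, 0.25) [-0.6597  0.4895  1.1937 -0.      1.4584 -2.0125]
-1 (0.557, 0.3015, 0.135) [ 0.3115  0.6312  1.2685 -0.      1.2418  1.8703]
-1 (0.49, 0.003, 0.29) [-0.2335  0.1973  1.4937 -0.      1.4506  1.3373]
-1 (0.474, 0.3015, 0.25) [ 0.358   0.3823  1.352  -0.      1.4072  1.9288]
-1 (0.543, -0.274, 0.25) [-0.6597  0.4895  1.1937 -0.      1.4584  1.1291]
False
[0.5571 0.3013 0.1362] 0.15024179148568728 59.2543888092041 8.8 [-0.7594 -2.1989  2.1978]
```

Run:
```python
from h import *
p0=monitor.sense()["position"]
print(env.movel((.557,.3015,.29),.12)); s=monitor.sense(); print(s["finger_gap"],s["contact_force"])
env.movel((.491,.004,.29),.2)
env.movel((.491,.004,.17),.15)
print(env.movel((.491,.004,.1385),.05,guard=8)); env.hold(.3); print(monitor.sense()["position"])
env.release(); env.hold(.3); p=monitor.sense()["position"]; env.movel((p[0],p[1],.24),.15)
grab("scene","s1")
for n,q in [("r1",(0.53,0.22,.34)),("r2",(0.58,0.27,.28))]:
    env.reach(q,quat(0)); env.hold(.3); grab("wrist",n)
print(monitor.sense()["clock"])
grab("scene","s2"); grab("side","d2")
for n in ("r1","r2"): print(proj(load(n),[.555,.298,.11]))
print(proj(load("s1"),[.49,.003,.1]))
montage(["r1","r2"],"r",[(150,256),(85,256)])
montage(["s2","d2"],"sd",[(90,256),(150,256)])
```

```text
False
0.1570233353641066 [-0.545   1.9416 -3.2521]
True
[0.4904 0.0041 0.1381]
18.575
[427.3476 126.8917]
[348.2068 211.3119]
[393.5686 268.2635]
```

View pics/r.png

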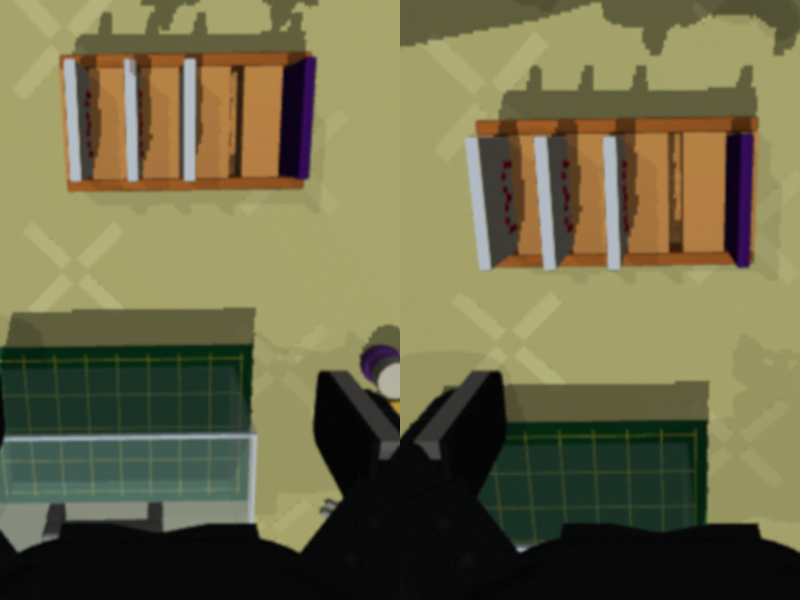

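View pics/sd.png

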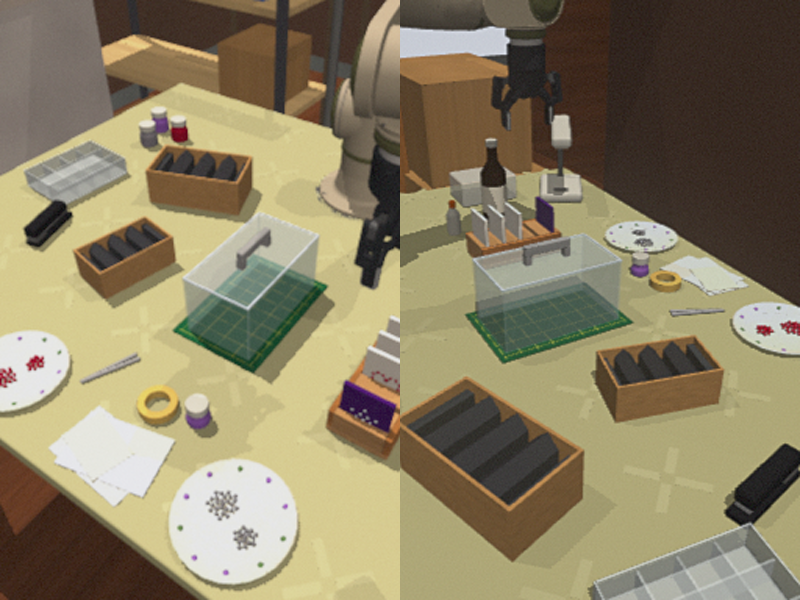

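The cover stands squarely on the mat and the carton is unmoved at (125,255). Plaque top-strip ends, left half: (70,59)/(75,181), (130,59)/(133,181), (190,58)/(189,181). Right half: (472,138)/(484,269), (541,137)/(549,269), (610,137)/(614,269).

Run:
```python
from h import *
k=1.5625; f,g=load("r1"),load("r2")
L=[(70,59),(75,181),(130,59),(133,181),(190,58),(189,181),(308,58),(304,180)];Q=[(472,138),(484,269),(541,137),(549,269),(610,137),(614,269),(746,137),(744,267)]
for l,r in zip(L,Q):
    l=(l[0]+150*k,l[1]);r=(r[0]-400+85*k,r[1])
    print(tri([(f,l),(g,r)])[0],onz(f,l,.11)[:2],onz(g,r,.11)[:2])
```

```text
[0.4734 0.3405 0.1112] [0.4731 0.3409] [0.4732 0.3403]
[0.4724 0.2618 0.1078] [0.473  0.2618] [0.473  0.2626]
[0.5127 0.3409 0.1087] [0.5127 0.3409] [0.5131 0.3408]
[0.5133 0.262  0.1092] [0.5136 0.2618] [0.5131 0.2625]
[0.5526 0.3411 0.1099] [0.5523 0.3414] [0.5529 0.3408]
[0.553  0.2615 0.1063] [0.5528 0.2618] [0.5533 0.2625]
[0.6311 0.3412 0.1084] [0.6301 0.3414] [0.6314 0.3407]
[0.6347 0.2621 0.1042] [0.6333 0.2624] [0.6336 0.2636]
```

```bash
cat >> h.py <<'E'
ry=.3015; T=.070; cc=np.array([.5428,-.2749]); cy=-.2195
def moved():
    a=load("s2")["frame"].astype(int); b=eyes.grab_frame("scene")["frame"].astype(int)
    d=np.abs(a-b).max(2)>40
    return "carton diff",int(d[135:195,132:208].sum()),"cover diff",int(d[130:240,170:300].sum())
def pick(x):
    q=quat(np.pi/2); env.reach((x,ry,.20),q); env.movel((x,ry,.13),.15)
    hit=env.movel((x,ry,T),.06,guard=8)
    if hit: print("HIT",monitor.sense()["position"],monitor.sense()["contact_force"]); return False
    env.close_gripper(35); s=monitor.sense(); print("grip",s["position"],s["finger_gap"],s["gripper_force"])
    env.movel((x,ry,.19),.1); env.movel((x,ry,.27),.2); s=monitor.sense(); print("lifted",s["finger_gap"],s["contact_force"]); return True
def place(off,c=None,yaw=None):
    c=cc if c is None else c; yaw=cy if yaw is None else yaw
    p=c+off*np.array([np.cos(yaw),np.sin(yaw)]); q=quat(yaw+np.pi/2)
    env.reach((*p,.27),q); env.movel((*p,.15),.2)
    hit=env.movel((*p,T),.05,guard=8); s=monitor.sense(); print("down",hit,s["position"],s["contact_force"]); return hit
def leave():
    env.release(); env.hold(.2); p=monitor.sense()["position"]; env.movel((p[0],p[1],.24),.2); print("clock",monitor.sense()["clock"])
E
python3 - <<'E'
from h import *
env.reach((.553,ry,.27),quat(np.pi/2)); print(moved())
if pick(.553):
    print(moved()); grab("side","p1")
    a=load("p1")["frame"][60:220,180:400,::-1]; cv2.imwrite("pics/p1c.png",cv2.resize(a,None,fx=3,fy=3,interpolation=cv2.INTER_CUBIC))
E
```

```text
('carton diff', 0, 'cover diff', 0)
grip [0.5535 0.3017 0.0708] 0.9245569306714224 43.11945676803589
lifted 0.9311681426288487 [ 0.3331  0.2176 -0.3649]
('carton diff', 0, 'cover diff', 0)
```

View pics/p1c.png

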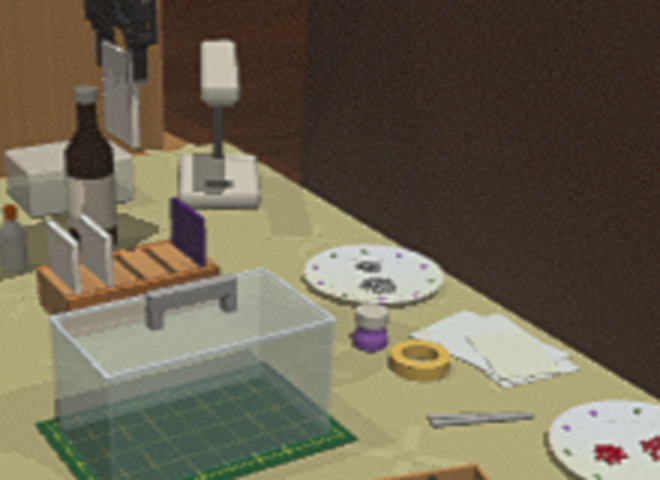

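The plaque hangs upright in the gripper at (120,95), and violet and the other two plaques are untouched.

Run:
```python
from h import *
place(.021)
```

```text
down False [ 0.5636 -0.2795  0.0708] [0.0235 2.4271 6.0403]
```

Run:
```python
from h import *
leave()
env.reach((.513,ry,.24),quat(np.pi/2)); grab("scene","s3"); print(moved())
a=load("s3")["frame"][100:220,110:290,::-1]; cv2.imwrite("pics/s3c.png",cv2.resize(a,None,fx=4,fy=4,interpolation=cv2.INTER_CUBIC))
```

```text
clock 30.4667
('carton diff', 444, 'cover diff', 2347)
```

View pics/s3c.png

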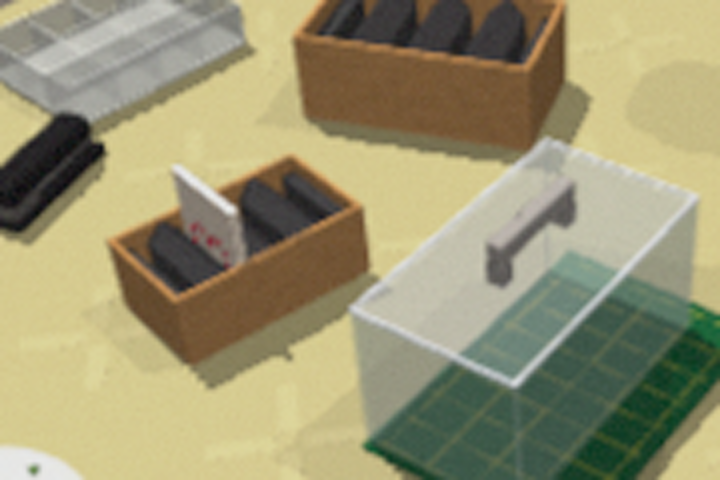

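The plaque stands in its compartment, with its top at about (207,205). The cover has been knocked aside on the mat and I'll re-measure it before regrasping; the carton is in place.

```bash
sed -i 's/load("s2")/load("s3")/' h.py
python3 - <<'E'
from h import *
if pick(.513):
    print(moved())
    if not place(-.021): leave(); env.reach((.473,ry,.24),quat(np.pi/2)); print(moved())
E
```

```text
grip [0.5135 0.3016 0.0708] 0.9355502506483835 43.02569389343262
lifted 0.9236857782251251 [ 0.3594 -0.2901 -1.3667]
('carton diff', 0, 'cover diff', 0)
down False [ 0.5226 -0.2704  0.0708] [-1.6086  2.4748  5.1416]
clock 42.8833
('carton diff', 265, 'cover diff', 211)
```

Run:
```python
from h import *
grab("scene","s4")
a=load("s4")["frame"][100:240,110:300,::-1]; cv2.imwrite("pics/s4c.png",cv2.resize(a,None,fx=4,fy=4,interpolation=cv2.INTER_CUBIC))
```

```text
(no output)
```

View pics/s4c.png

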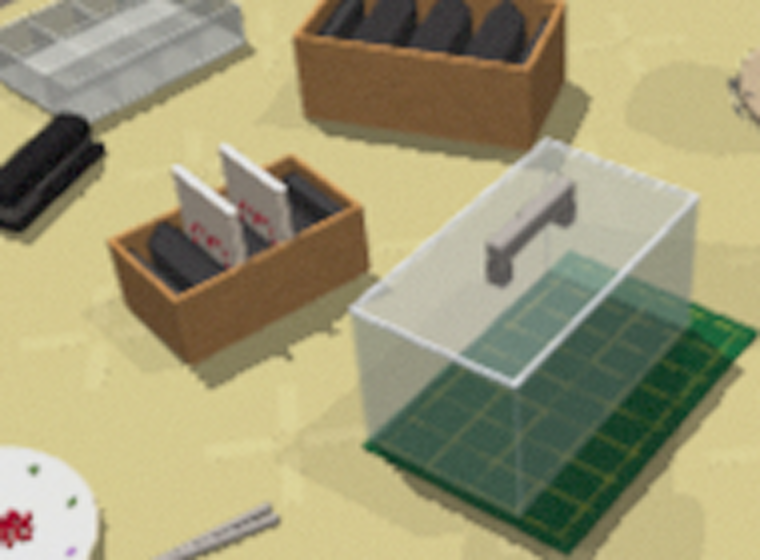

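Both plaques are in separate compartments, the carton hasn't moved, and the cover hasn't moved since the knock.

Run:
```python
from h import *
if pick(.473):
    print(moved())
    if not place(-.063):
        leave()
        for n,q in [("k1",(0.46,-.10,.34)),("k2",(0.53,-.06,.36)),("k3",(.54,-.33,.3))]:
            env.reach(q,quat(0)); env.hold(.3); grab("wrist",n)
        montage(["k1","k2"],"k",[(150,256),(85,256)])
        print(proj(load("k3"),[.543,-.275,.07]))
```

```text
grip [0.4735 0.3016 0.0707] 0.9264678691434272 43.00593316555023
lifted 0.9238568444080745 [ 0.825   0.3003 -0.6132]
('carton diff', 265, 'cover diff', 212)
down True [ 0.4814 -0.2612  0.0707] [-0.8299  0.2439  5.8417]
```

Run:
```python
import cv2
a=cv2.imread("pics/k.png"); b=cv2.imread("pics/k3.png")[0:600,200:600]
print(a is not None and a.shape,b.shape)
```

```text
[ WARN:0@0.022] global loadsave.cpp:275 findDecoder imread_('pics/k.png'): can't open/read file: check file path/integrity
[ WARN:0@0.022] global loadsave.cpp:275 findDecoder imread_('pics/k3.png'): can't open/read file: check file path/integrity
Traceback (most recent call last):
TypeError: 'NoneType' object is not subscriptable
```

The guard tripped only at the final height of 0.0707, the same as for the others, so the plaque is on the bottom. Releasing.

Run:
```python
from h import *
leave()
for n,q in [("k1",(0.46,-.10,.34)),("k2",(0.53,-.06,.36)),("k3",(.54,-.33,.3))]:
    env.reach(q,quat(0)); env.hold(.3); grab("wrist",n)
montage(["k1","k2"],"k",[(150,256),(85,256)])
```

```text
clock 55.0333
```

View pics/k.png

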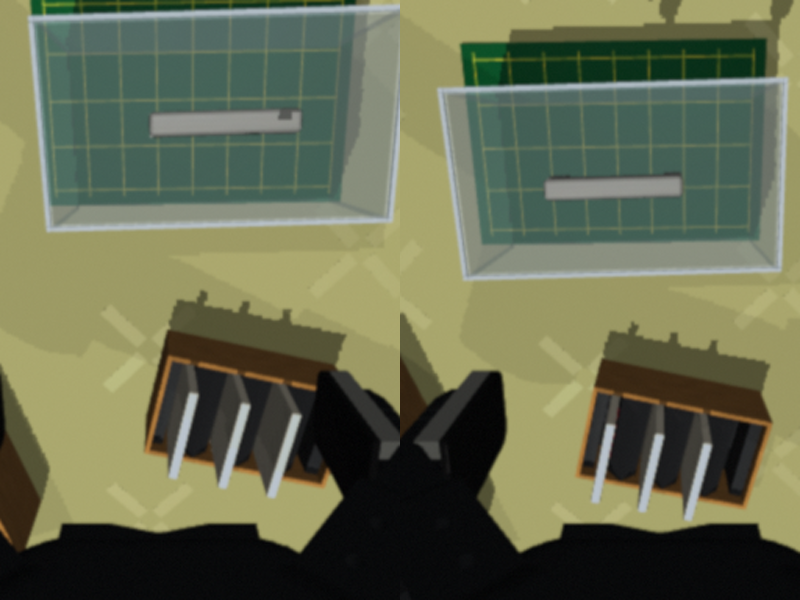

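View pics/k3.png

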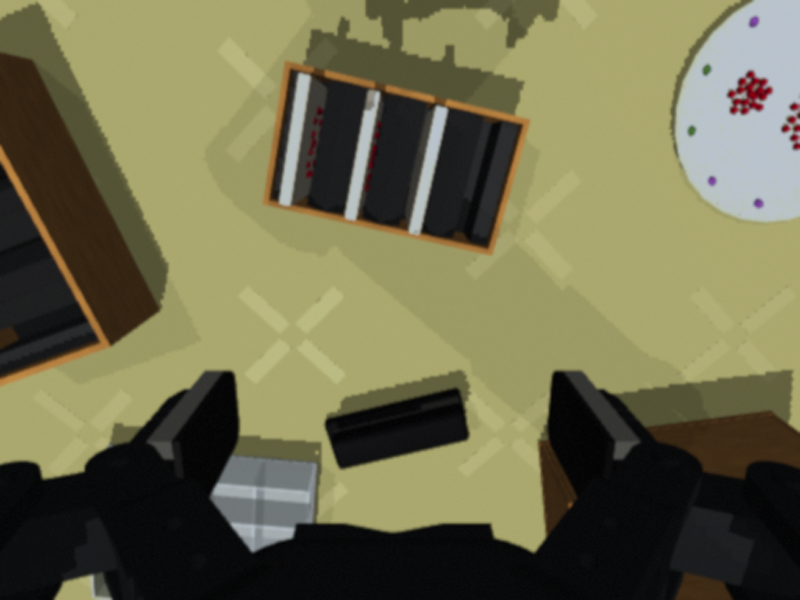

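All three plaques stand parallel in their own compartments. Handle top corners are (150,115), (300,110), (300,131), (151,136) on the left and (545,180), (680,176), (682,195), (545,200) on the right.

Run:
```python
from h import *
k=1.5625; f,g=load("k1"),load("k2")
def m(L,Q,z):
    L=[(a+150*k,b) for a,b in L];Q=[(a-400+85*k,b) for a,b in Q]
    t=[tri([(f,l),(g,r)])[0] for l,r in zip(L,Q)]; A=np.array([onz(f,l,z) for l in L]);B=np.array([onz(g,r,z) for r in Q])
    print(np.mean(t,0),A.mean(0),B.mean(0)); print(np.array(t)); M=(A+B)/2
    for v in (M[1]-M[0],M[2]-M[3]): print(np.linalg.norm(v),np.arctan2(v[1],v[0]))
    return M.mean(0)
m([(150,115),(300,110),(300,131),(151,136)],[(545,180),(680,176),(682,195),(545,200)],.161)
m([(30,17),(404,6),(391,219),(48,230)],[(440,90),(786,79),(780,270),(465,278)],.128)
```

```text
[ 0.5007 -0.0209  0.1596] [ 0.5006 -0.0212  0.161 ] [ 0.5007 -0.0206  0.161 ]
[[ 0.4563 -0.0162  0.1563]
 [ 0.5441 -0.0136  0.1602]
 [ 0.5454 -0.0256  0.1588]
 [ 0.457  -0.0283  0.1632]]
0.08715434795244899 0.029363035446635925
0.08841234760690178 0.033200677923239184
[ 0.5012 -0.02    0.1239] [ 0.4998 -0.0204  0.128 ] [ 0.5011 -0.0206  0.128 ]
[[ 0.3825  0.042   0.1278]
 [ 0.6183  0.0507  0.1136]
 [ 0.6189 -0.0825  0.1296]
 [ 0.385  -0.0902  0.1244]]
0.23112070536372026 0.027068137245492303
0.2334313820600309 0.02835757338230342
```

Run:
```python
from h import *
q=quat(.03+np.pi/2); c=(.5007,-.0207)
env.reach((*c,.24),q)
hit=env.movel((*c,.138),.08,guard=8); print(hit)
if not hit:
    env.close_gripper(60); s=monitor.sense(); z=s["position"][2]; print(s["position"],s["finger_gap"],s["gripper_force"])
    env.movel((*c,.29),.12); env.movel((.553,.3015,.29),.2,frame=quat(np.pi/2)); env.movel((.553,.3015,.20),.15)
    print(env.movel((.553,.3015,z-.0025),.05,guard=8),monitor.sense()["position"],monitor.sense()["contact_force"])
    grab("side","e1")
    a=load("e1")["frame"][70:200,160:320,::-1]; cv2.imwrite("pics/e1c.png",cv2.resize(a,None,fx=4,fy=4,interpolation=cv2.INTER_CUBIC))
```

```text
False
[ 0.5008 -0.0206  0.1382] 0.15176671419535456 59.295440912246704
True [0.5529 0.3015 0.1362] [-0.225  -1.4003  6.0771]
```

Run:
```python
from h import *
env.hold(.3); leave(); env.reach((.5,0,.33),quat(0)); env.hold(.5)
grab("side","e2"); grab("scene","e3"); montage(["e2","e3"],"e",[(150,256),(130,256)]); print(monitor.sense()["clock"])
```

```text
clock 69.4083
71.2167
```

View pics/e.png

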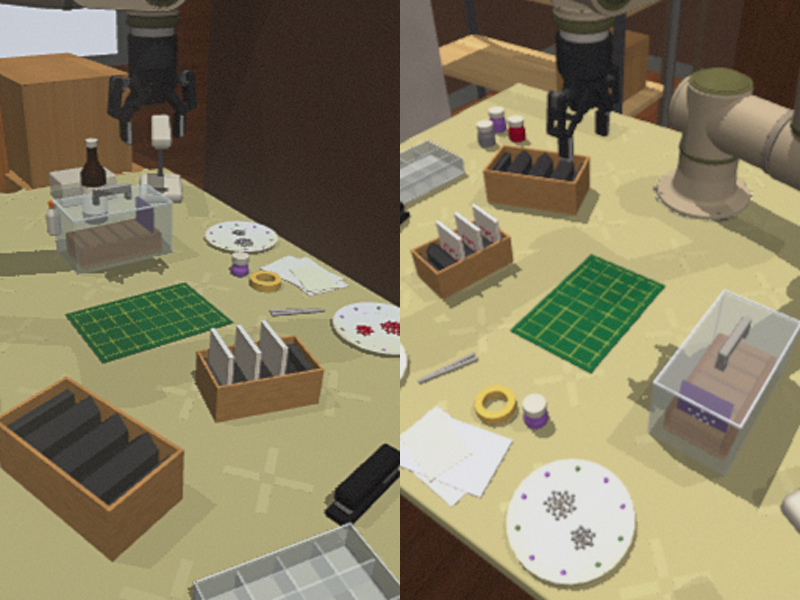

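The cover is back over the rack with violet inside, at right-half (725,380). The three plaques stand in the carton at left-half (250,355), and the bystanders are unmoved.

```bash
python3 -c "
from bench import job; print(job.hand_in())"
```

```text
the job is handed in; nothing more can be done
None
```

The job is handed in (the call returned no verdict): all three white plaques stand in their own compartments of the small carton, the cover is back over the rack with the violet plaque still in its groove, and the last pictures show nothing else disturbed.

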